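# Stack a pulley hub in its nest, then hold the parts-washer lid open

### The job

Build up the pulley hub in the nest with the four guide posts: first the thick hub body, then the spacer ring on it, then the top disc with its boss upward, each lying flat and square on the one below. Then lift the lid of the parts washer by its bar handle and hold it open at 60 degrees from shut, so that I can lift the stack in: the lid falls shut by itself, so finish while still holding it there, steady, between the fingers. Leave the spray can, the socket and the wrench where they are.

Things in the scene. Friction and masses are not known exactly. Their poses are not given: they have to be found in the camera images.
- nest: Fixed nest: round dark steel base, diameter 92, 12 high, with four upright guide posts (diameter 12, tops 64 above the bench, last 10 tapered to a 4 mm tip), centred 25.1 from the axis in both its x and y. They guide a 56 mm part with 1.5 clearance all round. Origin: centre of the underside.
- nest_floor (a point): Centre of the nest's floor (top of its base, 12 above the bench), z up. Neighbouring posts leave 38 mm gaps, so fingers closing along the nest's x or y pass between them. The underside of a seated part lies at: hub 0, spacer 26, top disc 38 above it.
- hub: Loose thick steel hub body, a cylinder of diameter 56, 26 high, two dark lines round its side and a dark bore mark on top; 0.25 to 0.5 kg. Starts on the bench. Origin: centre of the underside, z up.
- spacer: Loose steel spacer ring, outer diameter 56, hole 34, 12 high; about 0.08 kg. Starts flat on the bench. Origin: centre of the underside, z up.
- top_disc: Loose steel top disc, diameter 56, 8 thick, with a central boss of diameter 20 standing 16 above it (24 high overall), easily gripped by the boss; about 0.16 kg. Starts on the bench, boss up. Origin: centre of the underside, z up.
- washer: Fixed benchtop parts washer: open steel box 200 (x) by 180 (y) by 100 high, control panel on its front (-x) side. Origin: centre of the underside; x points from front to hinge.
- lid_hinge (a point): Middle of the lid's hinge line, on the washer's far (+x) rim, 100 above the bench; the hinge line runs along the washer's y.
- washer_lid (a joint): Lid angle: 0 shut (level), grows as the near edge rises, 1.047 is the wanted 60 degrees, stop at 1.35. The steel lid (200 by 180 by 8, 0.5 to 1 kg with its handle) falls shut from any angle; the hinge has almost no friction and no spring.
- lid_bar (a point): Middle of the lid's bar handle: round black bar, diameter 10, along the washer's y, 110 long between its brackets, 30 out from the lid's near edge; 136 above the bench when shut. In the lid's frame it lies 230 from the hinge line along the lid and 36 out from its underside. The bar can turn between the fingers as the lid rises.
- spray_can: Bystander: upright spray can, diameter 60, 170 high. Origin: centre of the underside.
- socket: Bystander: upright socket, diameter 34, 40 high. Origin: centre of the underside.
- wrench: Bystander: 200 mm wrench lying on the bench, 200 along its x. Origin: underside, near its middle.
Things that resemble listed ones, but are neither listed nor needed, are in the scene too. What is shaped like the hub but green or orange is not meant.

How it is judged:
By the outcome, as a careful person would: the job done as asked, in the order asked, and still so for the second after the job is handed in, while the arm keeps its last pose, push and grip.
It also fails if it takes over 72 s, if anything falls off the work surface, if the arm or the gripper's body presses on something with over 40 N, if the wrist force passes 120 N, or if a joint passes its speed limit or range.

### The arm

A 6-joint arm with a two-finger parallel gripper is mounted at the origin on the work surface. World frame = base frame: x ahead of the robot, y to its left, z up, the work surface at z = 0. Lengths are in mm, angles in degrees, forces in N, time in s.
With the tool pointing down it reaches from about 350 to 850 mm from the base axis. Payload 8.1 kg.
Tool frame: the origin (TCP) lies midway between the tips of the shut fingers; the grasp point (between the pads) lies 19 mm behind it; z points along the fingers, y is the line along which they close (so a half turn about z gives the same grasp; the last joint's range is limited). The gripper opens to 85 mm and grips with 20 to 120 N. Pads are 22 mm wide; open, the fingers measure 114 mm over their backs; the gripper's body (76 mm by 85 mm) begins 54 mm behind the grasp point. The pads swing forward as they close: fully open they stand 13 mm farther back than shut.
Start: joints at [-76.169, 7.471, 85.268, -0, 87.261, -4.893], TCP at [192.629, -568.242, 231.292] pointing down, gripper open.
Joint ranges: [-169.43, 169.43], [-51.17, 129.36], [1.28, 143.12], [-76.62, 256.62], [0, 156.53], [-152.29, 152.29]. Speed limits (degrees/s): [136.94, 136.94, 159.86, 180, 180, 180].

### API

Orientations are given as [roll, pitch, yaw] about the fixed x, y, z axes, in that order (R = Rz(yaw) Ry(pitch) Rx(roll)).
In Python, from bench import sensors, optics, r gives the robot as it stands.
- The arm moves only by the tool apply_moves, never from a script. Its argument "targets" is a list of rows, each a list of 7 numbers: the shift along the tool's x, y, z in mm, then the turn, a rotation vector about the tool's x, y, z in rad, then the closure, from 0 (fully open) to 1 (shut). In form: [[x, y, z, wx, wy, wz, claw], ...]. A call has 1 to 20 rows; each row shifts and turns the commanded pose from where the row before left it, along the tool's axes as they then stand; what a row does not reach is not made up. A row lasts 1/8 s, in which the tool goes at most 62.5 mm and 10.7 degrees, less where a joint would pass 70% of its speed; a pose out of reach is approached as far as the arm can. A call is refused whole if a number of a shift passes 62.5 or a number of a turn 0.188, either way. A call with a gripper value outside its range is refused whole. The fingers move at their own pace and stop on an object; "force" is the grip in N (left out, the last holds). Time passes only in rows, so rows that do not move let the fingers close. It gives the time, the measured TCP pose, the force, the opening and the grip force at its end, in the units of the state.
- sensors.sense(): the state, without advancing time (a new reading comes with each control period).
- optics.snapshot(name): name is "scene" or "top" or "wrist"; returns the picture (384x512x3 uint8, red, green, blue); there is no depth.
- optics.get_calibration(name): a dict with "camera_matrix" (3x3 intrinsics, pixels), "pose" (4x4, takes a point from camera to world coordinates). Camera axes: x right, y down, z forward; pixel columns grow to the right and rows downward; lengths in mm; the calibration is good to about 2 mm. A picture is of the moment at which its call begins: read the wrist's pose just before it. get_calibration takes no time and is no camera call; for the wrist camera it gives the pose at the moment of the call.
- r.hand_in(): hands the job in; it is judged then, once.
The state is a dict: "time": time; "joint_pos": joint angles; "qd": joint speeds; "joint_efforts": joint torques, N m; "tool_pos": TCP position; "tcp_rot": TCP orientation; "ft_force": force on the tool from outside, world axes, zero at the start; "wrist_torque": the same for the moment, N m; "finger_gap": finger opening in mm; "grip_force": force on a finger pad.
Only numpy, scipy, OpenCV 4.12 (cv2) and the standard library are available. Lean on these libraries where they do the work, as an engineer would, in place of code of your own. Each camera call takes 0.05 s, during which the arm holds its last target. There are 200 camera calls.

## Working session

There is one attempt and no reset: what is moved stays moved. The work goes in short steps, Python scripts to look and compute and a tool call to move; the robot and the scene stay as the last step left them, time stands still between calls to the robot, and variables do not carry over. Pictures are saved under pics/ and viewed, at most 10 in all, crops included, and the job is handed in when it is done.

Besides the shell and the picture viewer there is one more tool, called by a JSON object that holds its "fn" and its "kwargs". apply_moves: Moves the arm, as the interface text tells. Its arguments: {"type":"object","properties":{"targets":{"type":"array"},"force":{"type":"number"}},"required":["targets"]}

```bash
mkdir -p pics; ls; python3 - <<'E'
from bench import sensors, optics, r
import cv2
print(sensors.sense())
for n in ["scene","top"]:
    im=optics.snapshot(n)[:,:,::-1]
    cv2.imwrite(f"pics/{n}0.png",cv2.resize(im,(800,600),interpolation=cv2.INTER_CUBIC))
    cv2.imwrite(f"{n}0raw.png",im)
    c=optics.get_calibration(n);print(n,c["camera_matrix"],c["pose"])
E
```

```text
pics
{'time': 0.0, 'joint_pos': array([-7.61684839e+01,  7.51509292e+00,  8.53300825e+01, -8.68110457e-04,
        8.72599519e+01, -4.89417372e+00]), 'qd': array([-0.02969093, -0.05008823, -0.00426529, -0.04697732,  0.02726943,
       -0.10123016]), 'joint_efforts': array([ 3.36875182e-04, -5.69405580e+01, -5.00541902e+01, -2.15644295e-04,
        1.45884676e-02,  2.92682785e-05]), 'tool_pos': array([ 192.49656835, -567.70658234,  230.23687581]), 'tcp_rot': array([-1.79895182e+02, -8.10511759e-03,  1.87257247e+01]), 'ft_force': array([0.66641798, 0.20382441, 0.08665177]), 'wrist_torque': array([-0.03891746,  0.02452669, -0.01850883]), 'grip_force': 0.0, 'finger_gap': 85.3523701848401}
scene [[347.5948915    0.         257.63857446]
 [  0.         347.5948915  192.11884592]
 [  0.           0.           1.        ]] [[ 2.45028575e-01  5.91384063e-01 -7.68261601e-01  1.15620926e+03]
 [ 9.69514471e-01 -1.50801884e-01  1.93133326e-01 -1.10850195e+02]
 [-1.63932586e-03 -7.92163924e-01 -6.10306178e-01  6.04162381e+02]
 [ 0.00000000e+00  0.00000000e+00  0.00000000e+00  1.00000000e+00]]
top [[412.29721593   0.         260.59423994]
 [  0.         412.29721593 194.27230729]
 [  0.           0.           1.        ]] [[ 2.75646705e-02 -9.98817444e-01  4.00487524e-02  4.74574611e+02]
 [-9.99611563e-01 -2.77071277e-02 -3.00631453e-03  2.43736015e+01]
 [ 4.11239529e-03 -3.99503279e-02 -9.99193204e-01  1.36093186e+03]
 [ 0.00000000e+00  0.00000000e+00  0.00000000e+00  1.00000000e+00]]
```

View pics/top0.png

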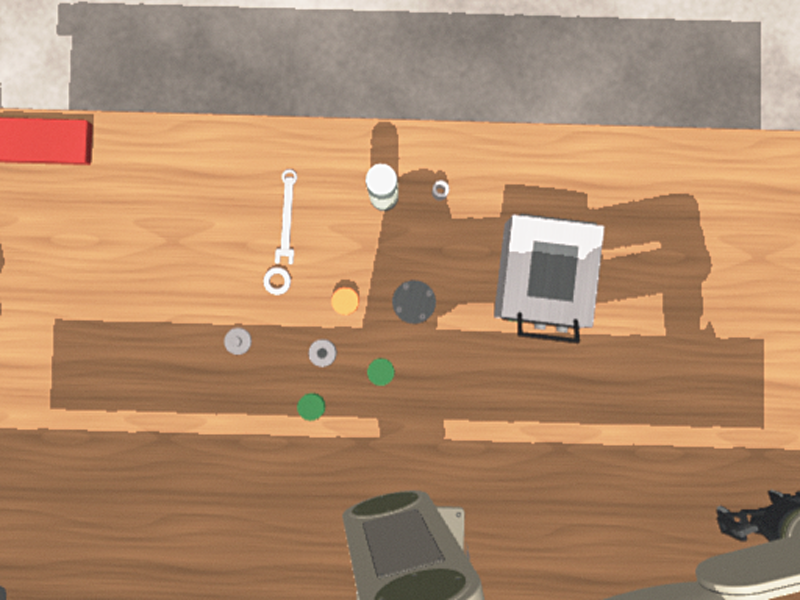

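View pics/scene0.png

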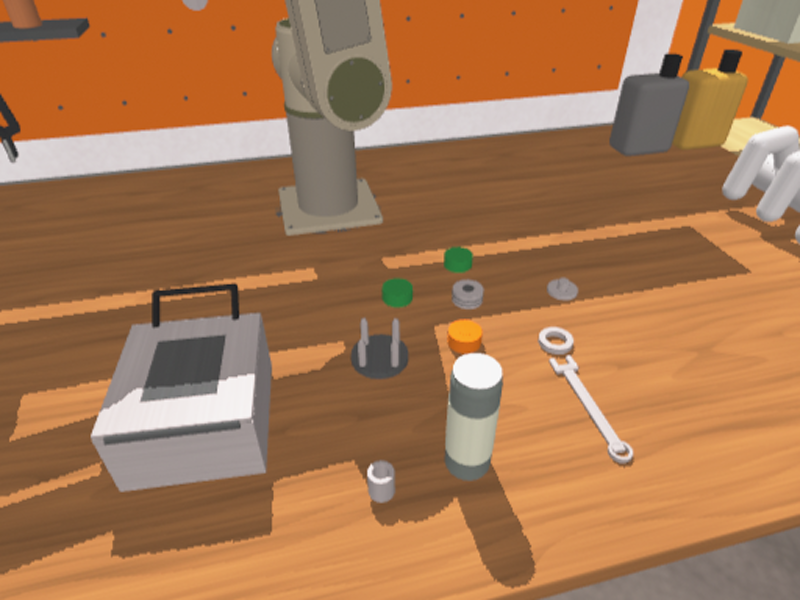

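Top view: hub (322,352), spacer ring (277,281), disc (237,341), nest (414,302), washer (550,270), bar (549,333); the green and orange pieces are decoys.

```bash
cat > h.py <<'E'
import numpy as np, cv2
from scipy.spatial.transform import Rotation as Rot
from bench import sensors, optics, r
def ray(cal,u,v,z):
    K,T=cal["camera_matrix"],np.array(cal["pose"])
    d=T[:3,:3]@np.linalg.solve(K,[u,v,1]); o=T[:3,3]
    return (o+d*(z-o[2])/d[2]).round(1)
def proj(cal,p):
    K,T=cal["camera_matrix"],np.array(cal["pose"])
    q=K@(T[:3,:3].T@(np.array(p,float)-T[:3,3])); return (q[:2]/q[2]).round(1)
def state():
    s=sensors.sense(); print("t",round(s["time"],2),"tcp",s["tool_pos"].round(1),s["tcp_rot"].round(2),"gap",round(s["finger_gap"],1),"F",s["ft_force"].round(1),"grip",round(s["grip_force"],1)); return s
def go(target,rpy,maxstep=50,maxrot=0.17):
    """tool-frame per-row step for straight move"""
    s=sensors.sense(); R=Rot.from_euler('xyz',s["tcp_rot"],degrees=True)
    G=Rot.from_euler('xyz',rpy,degrees=True)
    d=np.array(target)-s["tool_pos"]; w=(R.inv()*G).as_rotvec()
    print("tool shift",R.inv().apply(d).round(1),"turn",w.round(4),"rows>=",max(np.linalg.norm(d)/maxstep,np.linalg.norm(w)/maxrot).round(1))
E
python3 - <<'E'
from h import *
c=optics.get_calibration("top"); k=1/1.5625
for n,u,v,z in [("hub",322,352,26),("spacer",277,281,12),("disc",237.5,341,8),("nest",414,302,12),("barL",521,336,136),("barR",578,341,136),("lid far L",513,216,108),("far R",604,226,108),("can",381,180,170),("socket",441,189,40),("orange",345,300,26),("green",380,372,26),("g2",311,406,26)]:
    print(n,ray(c,u*k,v*k,z))
ws=optics.get_calibration("wrist"); T=ws["pose"]; s=sensors.sense()
R=Rot.from_euler('xyz',s["tcp_rot"],degrees=True).as_matrix()
print(ws["camera_matrix"]); print("cam in tool",R.T@(T[:3,3]-s["tool_pos"])); print((R.T@T[:3,:3]).round(3))
c=optics.get_calibration("scene")
for n,u,v,z in [("hub",468,287,26),("spacer",556,340,12),("barL",155,292,136),("barR",237,287,136)]: print(n,ray(c,u*.64,v*.64,z))
E
```

```text
hub [423.  193.6  26. ]
spacer [568.4 294.5  12. ]
disc [440.5 373.4   8. ]
nest [532.3   6.1  12. ]
barL [ 468.  -197.3  136. ]
barR [ 461.5 -305.8  136. ]
lid far L [ 702.1 -181.8  108. ]
far R [ 687.4 -360.5  108. ]
can [751.4  75.9 170. ]
socket [766.4 -43.   40. ]
orange [531.9 149.4  26. ]
green [385.1  72.6  26. ]
g2 [311.5 212.5  26. ]
[[302.71568483   0.         255.95032406]
 [  0.         302.71568483 193.37070294]
 [  0.           0.           1.        ]]
cam in tool [  81.62653282   -0.91129195 -141.9346205 ]
[[ 0.    -0.949 -0.314]
 [ 1.     0.     0.   ]
 [-0.    -0.314  0.949]]
hub [419.8 195.8  26. ]
spacer [575.7 292.9  12. ]
barL [ 459.9 -304.   136. ]
barR [ 476.6 -189.1  136. ]
```

```bash
python3 - <<'E'
from h import *
s=state(); go(s["tool_pos"],[180,0,90])
R=Rot.from_euler('xyz',[180,0,90],degrees=True); print(R.inv().apply(np.array([532,43,260])-s["tool_pos"])/16)
E
```

```text
t 0.1 tcp [ 192.5 -567.7  230.4] [-1.7991e+02 -1.0000e-02  1.8730e+01] gap 85.5 F [0.2 1.1 0. ] grip 0.0
tool shift [0. 0. 0.] turn [-1.3000e-03 -1.2000e-03 -1.2439e+00] rows>= 7.3
[38.17070258 21.21562794 -1.85279579]
```

{"fn": "apply_moves", "kwargs": {"targets": [[0,0,0,0,0,-0.1555,0],[0,0,0,0,0,-0.1555,0],[0,0,0,0,0,-0.1555,0],[0,0,0,0,0,-0.1555,0],[0,0,0,0,0,-0.1555,0],[0,0,0,0,0,-0.1555,0],[0,0,0,0,0,-0.1555,0],[0,0,0,0,0,-0.1555,0],[45,25,-3,0,0,0,0],[50,28,-3,0,0,0,0],[50,28,-3,0,0,0,0],[50,28,-3,0,0,0,0],[50,28,-3,0,0,0,0],[50,28,-3,0,0,0,0],[50,28,-3,0,0,0,0],[50,28,-3,0,0,0,0],[50,28,-3,0,0,0,0],[50,28,-3,0,0,0,0],[50,28,-3,0,0,0,0],[50,28,-3,0,0,0,0]]}}

```text
time: 2.6
tool_pos: [526.1, 28.6, 267.1]
tcp_rot: [-180.0, 0.0, 90.0]
ft_force: [0.0, -0.2, 0.6]
finger_gap: 85.5
grip_force: 0.0
```

```bash
python3 - <<'E'
from h import *
import json
s=state(); c=optics.get_calibration("wrist"); im=optics.snapshot("wrist")[:,:,::-1]
s=state()
np.savez("wnest.npz",K=c["camera_matrix"],T=c["pose"],im=im)
print(proj(c,[532,6,12]))
cv2.imwrite("pics/wnest.png",cv2.resize(im,(800,600),interpolation=cv2.INTER_CUBIC))
E
```

```text
t 2.6 tcp [526.1  28.6 267.1] [-1.7999e+02  1.0000e-02  9.0010e+01] gap 85.5 F [ 0.  -0.2  0.6] grip 0.0
t 2.65 tcp [528.   34.4 267. ] [179.94  -0.22  90.19] gap 85.4 F [-5.4  3.1  0.5] grip 0.0
[259.7 174.4]
```

View pics/wnest.png

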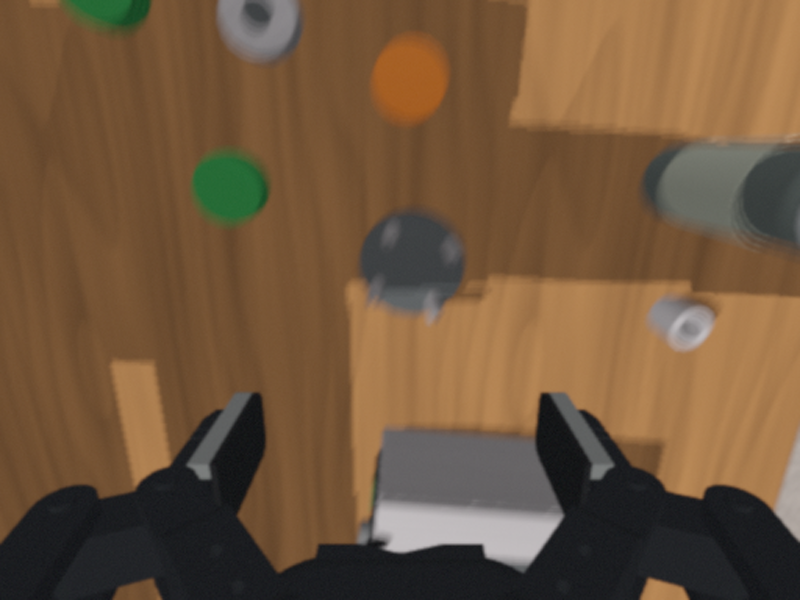

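Blurred (arm still moving); nest centre near (412,260), posts visible. Lower, settle, and look again.

{"fn": "apply_moves", "kwargs": {"targets": [[-10,2,27,0,0,0,0],[-10,2,27,0,0,0,0],[0,0,27,0,0,0,0],[0,0,26,0,0,0,0],[0,0,0,0,0,0,0],[0,0,0,0,0,0,0],[0,0,0,0,0,0,0]]}}

```text
time: 3.52
tool_pos: [530.6, 6.7, 161.9]
tcp_rot: [179.9, 0.0, 90.0]
ft_force: [0.4, -0.1, 0.4]
finger_gap: 85.5
grip_force: 0.0
```

```bash
python3 - <<'E'
from h import *
s=state(); c=optics.get_calibration("wrist"); im=optics.snapshot("wrist")[:,:,::-1]
np.savez("wnest.npz",K=c["camera_matrix"],T=c["pose"],im=im)
p=proj(c,[532,6,30]).astype(int); u0,v0=p[0]-100,max(0,p[1]-75); print(p,u0,v0)
cv2.imwrite("pics/wnest2.png",cv2.resize(im[v0:v0+150,u0:u0+200],(800,600),interpolation=cv2.INTER_CUBIC))
E
```

```text
t 3.52 tcp [530.6   6.7 161.9] [1.7986e+02 1.0000e-02 9.0000e+01] gap 85.5 F [ 0.4 -0.1  0.4] grip 0.0
[256 185] 156 110
```

View pics/wnest2.png

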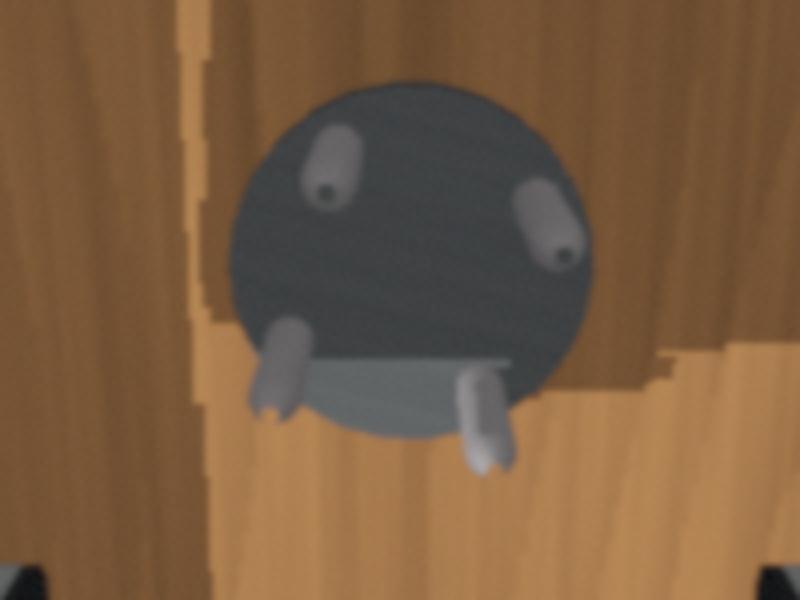

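Nest disc spans x 230–593, y 80–438 in the crop; post tips at (326,193), (565,256), (273,412), (490,465).

```bash
python3 - <<'E'
from h import *
from scipy.optimize import least_squares
d=np.load("wnest.npz"); c={"camera_matrix":d["K"],"pose":d["T"]}
px=[(326,193),(565,256),(490,465),(273,412)]
P=np.array([ray(c,156+u/4,110+v/4,64) for u,v in px]); print(P)
B=np.array([ray(c,156+u/4,110+v/4,12) for u,v in [(338,139),(540,193),(482,380),(291,330)]]); print("mid base",B.mean(0))
for Q in (P,B):
    m=Q.mean(0); q=Q-m; print(m, np.degrees(np.arctan2(q[:,1],q[:,0])).round(1), np.hypot(q[:,0],q[:,1]).round(1))
# disc rim fit with sides
E_=np.array([ray(c,156+u/4,110+v/4,12) for u,v in [(230,259),(593,259),(411,80),(411,438)]]); print(E_, E_[:2].mean(0),E_[2:].mean(0))
E
```

```text
[[516.7  38.9  64. ]
 [565.4  25.8  64. ]
 [551.1 -20.9  64. ]
 [504.6  -8.5  64. ]]
mid base [534.975  10.375  12.   ]
[534.45    8.825  64.   ] [ 120.5   28.7  -60.7 -149.9] [34.9 35.3 34.1 34.5]
[534.975  10.375  12.   ] [ 120.4   29.7  -60.  -150.3] [35.9 35.7 35.9 35.4]
[[489.5  11.4  12. ]
 [579.8  11.4  12. ]
 [534.4  55.3  12. ]
 [534.7 -36.9  12. ]] [534.65  11.4   12.  ] [534.55   9.2   12.  ]
```

{"fn": "apply_moves", "kwargs": {"targets": [[0,0,0,0,0,0.1326,0],[0,0,0,0,0,0.1326,0],[30.5,-31,2,0,0,0,0],[30.5,-31,2,0,0,0,0],[30.5,-31,2,0,0,0,0],[30.5,-31,2,0,0,0,0],[30.5,-31,2,0,0,0,0],[0,0,0,0,0,0,0],[0,0,0,0,0,0,0],[0,0,0,0,0,0,0]]}}

```text
time: 4.82
tool_pos: [420.8, 193.8, 150.7]
tcp_rot: [180.0, -0.0, 74.7]
ft_force: [0.1, 0.1, -0.3]
finger_gap: 85.4
grip_force: 0.0
```

```bash
cat >> h.py <<'E'
def circ(name,guess,z,R,N=72):
    """find bright-disc outline on plane z by edge strength; refine centre by maximizing radial gradient"""
    from scipy.optimize import minimize
    state(); c=optics.get_calibration("wrist"); im=optics.snapshot("wrist")[:,:,::-1].copy()
    np.savez(name+".npz",K=c["camera_matrix"],T=c["pose"],im=im)
    return c,im,fit(c,im,guess,z,R,N)
def fit(c,im,guess,z,R,N=72):
    g=cv2.GaussianBlur(cv2.cvtColor(im,cv2.COLOR_BGR2HSV)[:,:,1].astype(np.float32),(0,0),1)
    a=np.linspace(0,2*np.pi,N,endpoint=False)
    def samp(x,y,rr):
        p=np.array([proj(c,[x+rr*np.cos(t),y+rr*np.sin(t),z]) for t in a],np.float32)
        return cv2.remap(g,p[None,:,0],p[None,:,1],cv2.INTER_LINEAR)[0]
    best=None; x,y=guess
    for st,n in [(4,4),(1.5,3),(0.5,3)]:
        sc=[(np.median(samp(x+i*st,y+j*st,R+1.5)-samp(x+i*st,y+j*st,R-1.5)),x+i*st,y+j*st) for i in range(-n,n+1) for j in range(-n,n+1)]
        b=max(sc); x,y=b[1],b[2]
    return round(x,1),round(y,1),round(float(b[0]),1)
E
python3 - <<'E'
from h import *
c,im,f=circ("whub",(421.5,195),26,28); print(f, fit(c,im,f[:2],0,28))
p=proj(c,[f[0],f[1],26]); print(p)
u0,v0=int(p[0])-80,int(p[1])-60
v=cv2.resize(im[v0:v0+120,u0:u0+160],(640,480),interpolation=cv2.INTER_CUBIC)
for t in np.linspace(0,6.28,60): q=(proj(c,[f[0]+28*np.cos(t),f[1]+28*np.sin(t),26])-[u0,v0])*4; cv2.circle(v,(int(q[0]),int(q[1])),1,(0,0,255),-1)
cv2.imwrite("pics/whub.png",v)
E
```

```text
t 4.83 tcp [420.8 193.8 150.7] [ 1.7996e+02 -1.0000e-02  7.4740e+01] gap 85.4 F [ 0.1  0.1 -0.3] grip 0.0
(422.5, 196.5, 99.3) (422.0, 196.5, 63.3)
[256.4 183.8]
```

View pics/whub.png

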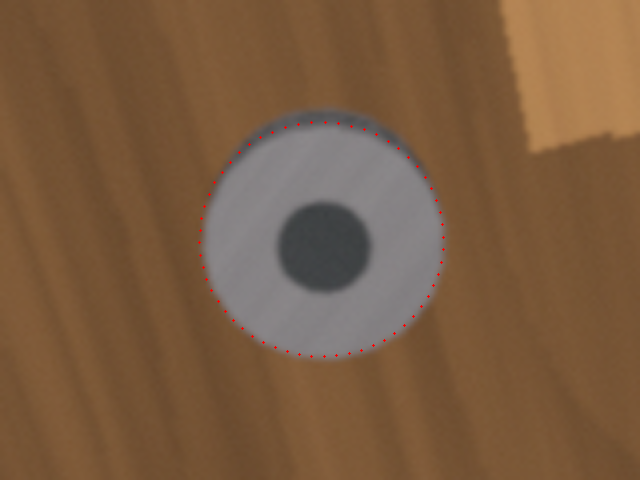

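The overlay matches the hub's top rim (centre (323,240) in crop). Descend and grip.

{"fn": "apply_moves", "kwargs": {"targets": [[3,0.9,40,0,0,0,0],[0,0,40,0,0,0,0],[0,0,35,0,0,0,0],[0,0,20,0,0,0,0],[0,0,11.5,0,0,0,0],[0,0,0,0,0,0,0],[0,0,0,0,0,0,0.5],[0,0,0,0,0,0,1],[0,0,0,0,0,0,1],[0,0,0,0,0,0,1],[0,0,0,0,0,0,1],[0,0,0,0,0,0,1]], "force": 50}}

```text
time: 6.38
tool_pos: [422.7, 197.6, 5.4]
tcp_rot: [179.9, -0.1, 74.8]
ft_force: [-1.6, -1.1, 6.6]
finger_gap: 54.4
grip_force: 52.1
```

```bash
python3 - <<'E'
from h import *
state()
E
```

```text
t 6.38 tcp [422.7 197.6   5.4] [ 1.7989e+02 -7.0000e-02  7.4810e+01] gap 54.4 F [-1.6 -1.1  6.6] grip 52.1
```

{"fn": "apply_moves", "kwargs": {"targets": [[0,0,-20,0,0,0,1],[0,0,-35,0,0,0,1],[0,0,-35,0,0,0,1],[0,0,-30,0,0,0,1],[-25.4,26.2,0,0,0,0,1],[-25.4,26.2,0,0,0,0,1],[-25.4,26.2,0,0,0,0,1],[-25.4,26.2,0,0,0,0,1],[-25.4,26.2,0,0,0,0,1],[-25.4,26.2,0,0,0,0,1],[0,0,0,0,0,0,1],[0,0,0,0,0,0,1],[0,0,0,0,0,0,1]]}}

```text
time: 8.0
tool_pos: [532.9, 9.8, 123.6]
tcp_rot: [-180.0, -0.0, 74.9]
ft_force: [-0.7, 0.0, -4.5]
finger_gap: 54.4
grip_force: 55.0
```

```bash
python3 - <<'E'
from h import *
s=sensors.sense()["tool_pos"]
c,im,f=circ("wheld",s[:2],s[2]+20.6,28); print(f)
b=fit(c,im,(f[0],f[1]),s[2]+20.6,11); print("bore(radius guess)",b)
p=proj(c,[f[0],f[1],s[2]+20]);print(p)
v=cv2.resize(im,(800,600))
for t in np.linspace(0,6.28,60): q=proj(c,[f[0]+28*np.cos(t),f[1]+28*np.sin(t),s[2]+20.6])*1.5625; cv2.circle(v,(int(q[0]),int(q[1])),1,(0,0,255),-1)
cv2.imwrite("pics/wheld.png",v)
E
```

```text
t 8.0 tcp [532.9   9.8 123.6] [-1.7996e+02 -1.0000e-02  7.4860e+01] gap 54.4 F [-0.7  0.  -4.5] grip 55.0
(np.float64(532.9), np.float64(9.8), 29.5)
bore(radius guess) (np.float64(517.9), np.float64(-3.7), 3.4)
[255.1 277.8]
```

View pics/wheld.png

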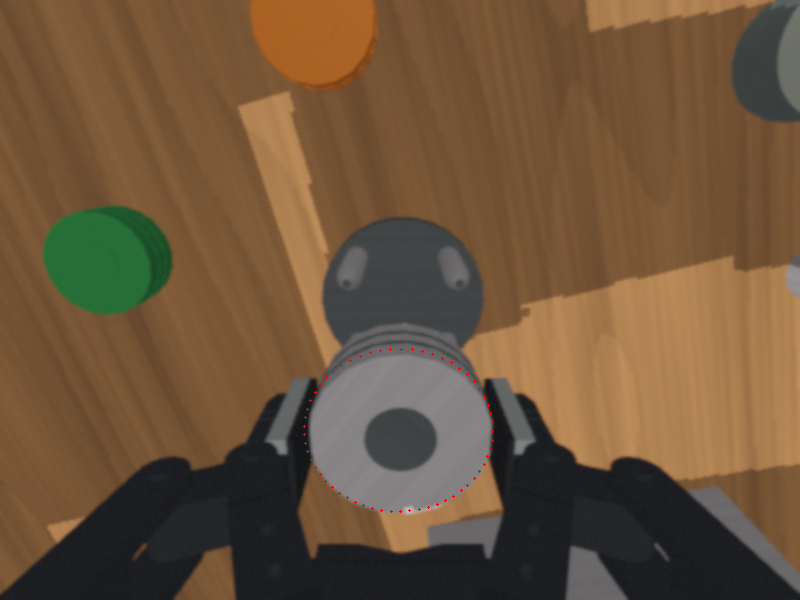

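Held hub sits centred in the fingers (400,430); nest behind with two post tips at (347,284) and (459,284). Recompute the nest from these.

```bash
python3 - <<'E'
from h import *
d=np.load("wheld.npz"); c={"camera_matrix":d["K"],"pose":d["T"]}
A=ray(c,347/1.5625,284/1.5625,64);B=ray(c,459/1.5625,284/1.5625,64);print(A,B,np.linalg.norm(A-B))
e=(B-A)[:2]; print("yaw",np.degrees(np.arctan2(e[1],e[0]))); e/=np.linalg.norm(e); n=np.array([e[1],-e[0]])
print("centre",(A+B)[:2]/2+25.1*n)
L=ray(c,323/1.5625,297/1.5625,12);Rr=ray(c,483/1.5625,297/1.5625,12);print((L+Rr)/2,ray(c,403/1.5625,217/1.5625,12))
s=state()
im=d["im"]; u,v=int(195),int(165)
cv2.imwrite("x.png",im)
E
```

```text
[516.8  38.7  64. ] [564.7  25.8  64. ] 49.60665277964245
yaw -15.072777728961828
centre [534.22285128   8.01353306]
[535.2  10.3  12. ] [546.8  53.5  12. ]
t 8.05 tcp [533.    9.8 123.7] [-1.7998e+02 -1.0000e-02  7.4870e+01] gap 54.1 F [ 0.6 -0.  -3.8] grip 55.0
```

{"fn": "apply_moves", "kwargs": {"targets": [[-0.5,1.4,20,0,0,0,1],[0,0,20,0,0,0,1],[0,0,8,0,0,0,1],[0,0,5,0,0,0,1],[0,0,5,0,0,0,1],[0,0,5,0,0,0,1],[0,0,5,0,0,0,1]]}}

```text
time: 8.93
tool_pos: [534.8, 8.3, 55.9]
tcp_rot: [180.0, -0.0, 74.8]
ft_force: [-1.0, 1.3, -1.7]
finger_gap: 54.0
grip_force: 55.0
```

```bash
python3 - <<'E'
from h import *
state()
E
```

```text
t 8.93 tcp [534.8   8.3  55.9] [ 1.7998e+02 -3.0000e-02  7.4800e+01] gap 54.0 F [-1.   1.3 -1.7] grip 55.0
```

{"fn": "apply_moves", "kwargs": {"targets": [[0,0,9,0,0,0,1],[0,0,9,0,0,0,1],[0,0,9,0,0,0,1],[0,0,6,0,0,0,1],[0,0,3,0,0,0,1],[0,0,1.5,0,0,0,1],[0,0,0,0,0,0,1],[0,0,0,0,0,0,1]]}}

```text
time: 9.93
tool_pos: [534.3, 8.3, 17.9]
tcp_rot: [-179.9, -0.0, 74.8]
ft_force: [-3.0, 5.0, -2.8]
finger_gap: 53.9
grip_force: 55.3
```

```bash
python3 - <<'E'
from h import *
state()
E
```

```text
t 9.93 tcp [534.3   8.3  17.9] [-1.7995e+02 -1.0000e-02  7.4810e+01] gap 53.9 F [-3.   5.  -2.8] grip 55.3
```

{"fn": "apply_moves", "kwargs": {"targets": [[0,0,0.8,0,0,0,1],[0,0,0,0,0,0,1],[0,0,0,0,0,0,0.2],[0,0,0,0,0,0,0],[0,0,0,0,0,0,0],[0,0,0,0,0,0,0],[0,0,-30,0,0,0,0],[0,0,-50,0,0,0,0],[0,0,-50,0,0,0,0],[0,0,0,0,0,0.1745,0],[0,0,0,0,0,0.1745,0],[0,0,0,0,0,0.1745,0],[0,0,0,0,0,0.1745,0],[0,0,0,0,0,0.1745,0],[0,0,0,0,0,0.1745,0],[0,0,0,0,0,0.1745,0],[0,0,0,0,0,0.1745,0],[0,0,0,0,0,0.1745,0],[0,0,0,0,0,0,0]]}}

```text
time: 12.3
tool_pos: [534.7, 8.0, 147.5]
tcp_rot: [180.0, -0.0, -15.1]
ft_force: [0.6, -0.3, -0.4]
finger_gap: 85.4
grip_force: 0.0
```

```bash
python3 - <<'E'
from h import *
s=state()
c,im,f=circ("wseat",(534.5,8.2),38,28); print(f,"hub in nest")
go([572,294,150],[180,0,-15.1])
E
```

```text
t 12.3 tcp [534.7   8.  147.5] [ 1.800e+02 -1.000e-02 -1.512e+01] gap 85.4 F [ 0.6 -0.3 -0.4] grip 0.0
t 12.3 tcp [534.7   8.  147.5] [ 1.800e+02 -1.000e-02 -1.512e+01] gap 85.4 F [ 0.6 -0.3 -0.4] grip 0.0
(538.0, -10.3, 2.5) hub in nest
tool shift [ -37.7 -285.9   -2.5] turn [ 0.0001 -0.0001  0.0025] rows>= 5.8
```

{"fn": "apply_moves", "kwargs": {"targets": [[-6.3,-47.6,0,0,0,0,0],[-6.3,-47.6,0,0,0,0,0],[-6.3,-47.6,0,0,0,0,0],[-6.3,-47.6,0,0,0,0,0],[-6.3,-47.6,0,0,0,0,0],[-6.3,-47.6,0,0,0,0,0],[0,0,0,0,0,0,0],[0,0,0,0,0,0,0],[0,0,0,0,0,0,0]]}}

```text
time: 13.48
tool_pos: [573.0, 292.5, 147.4]
tcp_rot: [180.0, 0.0, -15.2]
ft_force: [0.1, 0.8, 0.1]
finger_gap: 85.2
grip_force: 0.0
```

```bash
python3 - <<'E'
from h import *
s=state()
c,im,f=circ("wsp",(572,294),12,28); print(f)
v=cv2.resize(im,(800,600))
for t in np.linspace(0,6.28,60): q=proj(c,[f[0]+28*np.cos(t),f[1]+28*np.sin(t),12])*1.5625; cv2.circle(v,(int(q[0]),int(q[1])),1,(0,0,255),-1)
# inset: hub in nest
d=np.load("wseat.npz"); c2={"camera_matrix":d["K"],"pose":d["T"]}; p=proj(c2,[534.5,8.2,38]).astype(int)
v[:240,:320]=cv2.resize(d["im"][p[1]-60:p[1]+60,p[0]-80:p[0]+80],(320,240))
cv2.imwrite("pics/wsp.png",v)
go([f[0],f[1],1],[180,0,-15.1])
E
```

```text
t 13.47 tcp [573.  292.5 147.4] [ 1.7998e+02  1.0000e-02 -1.5170e+01] gap 85.2 F [0.1 0.8 0.1] grip 0.0
t 13.47 tcp [573.  292.5 147.4] [ 1.7998e+02  1.0000e-02 -1.5170e+01] gap 85.2 F [0.1 0.8 0.1] grip 0.0
(571.5, 296.5, 102.8)
tool shift [ -2.6  -3.5 146.5] turn [ 0.0002 -0.     -0.0017] rows>= 2.9
```

View pics/wsp.png

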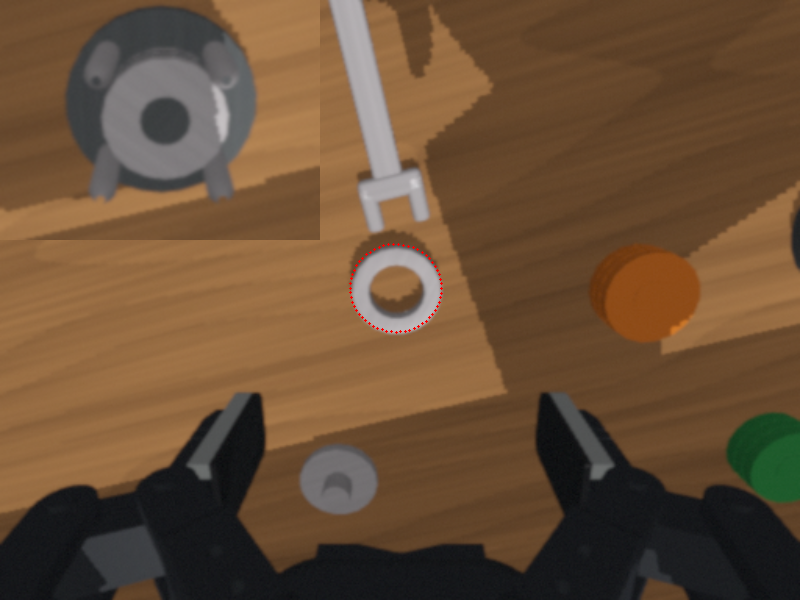

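Hub seated flat in the nest (inset); ring fitted at (396,288), clear of the wrench jaws. Grip it.

{"fn": "apply_moves", "kwargs": {"targets": [[-2.6,-3.5,45,0,0,0,0],[0,0,45,0,0,0,0],[0,0,30,0,0,0,0],[0,0,16,0,0,0,0],[0,0,9.5,0,0,0,0],[0,0,0,0,0,0,0],[0,0,0,0,0,0,0.3],[0,0,0,0,0,0,0.5],[0,0,0,0,0,0,0.5],[0,0,0,0,0,0,0.5],[0,0,0,0,0,0,0.5],[0,0,0,0,0,0,0.5]], "force": 40}}

```text
time: 15.02
tool_pos: [572.5, 298.2, 4.3]
tcp_rot: [-179.9, -0.1, -15.2]
ft_force: [-3.1, -1.8, 8.9]
finger_gap: 53.3
grip_force: 40.3
```

```bash
python3 - <<'E'
from h import *
s=state()
E
```

```text
t 15.03 tcp [572.5 298.2   4.3] [-1.7992e+02 -1.2000e-01 -1.5160e+01] gap 53.3 F [-3.1 -1.8  8.9] grip 40.3
```

{"fn": "apply_moves", "kwargs": {"targets": [[0,0,-15,0,0,0,0.5],[0,0,-35,0,0,0,0.5],[0,0,-35,0,0,0,0.5],[0,0,-35,0,0,0,0.5],[6.6,48.3,0,0,0,0,0.5],[6.6,48.3,0,0,0,0,0.5],[6.6,48.3,0,0,0,0,0.5],[6.6,48.3,0,0,0,0,0.5],[6.6,48.3,0,0,0,0,0.5],[6.6,48.3,0,0,0,0,0.5],[0,0,0,0,0,0,0.5],[0,0,0,0,0,0,0.5],[0,0,0,0,0,0,0.5]]}}

```text
time: 16.65
tool_pos: [533.9, 8.7, 122.4]
tcp_rot: [-180.0, -0.0, -15.1]
ft_force: [0.1, 0.9, -0.7]
finger_gap: 53.4
grip_force: 42.2
```

```bash
python3 - <<'E'
from h import *
s=state()["tool_pos"]; z=s[2]+7.7
c,im,f=circ("wheld2",s[:2],z,28)
v=cv2.resize(im[140:],(800,int(244*1.5625)))
R=Rot.from_euler('xyz',[180,0,-15.2],degrees=True)
for t in np.linspace(0,6.28,90): q=(proj(c,[s[0]+28*np.cos(t),s[1]+28*np.sin(t),z])-[0,140])*1.5625; cv2.circle(v,(int(q[0]),int(q[1])),1,(0,0,255),-1)
for t in np.linspace(0,6.28,90): q=(proj(c,[s[0]+17*np.cos(t),s[1]+17*np.sin(t),z])-[0,140])*1.5625; cv2.circle(v,(int(q[0]),int(q[1])),1,(0,255,0),-1)
for dx,dy in [(25.1,25.1),(25.1,-25.1)]:
  w=R.apply([dx,dy,0]); q=(proj(c,[534.5+w[0],8.2+w[1],64])-[0,140])*1.5625; cv2.circle(v,(int(q[0]),int(q[1])),3,(255,0,0),1)
cv2.imwrite("pics/wheld2.png",v)
E
```

```text
t 16.65 tcp [533.9   8.7 122.4] [-1.7998e+02 -2.0000e-02 -1.5100e+01] gap 53.4 F [ 0.1  0.9 -0.7] grip 42.2
t 16.65 tcp [533.9   8.7 122.4] [-1.7998e+02 -2.0000e-02 -1.5100e+01] gap 53.4 F [ 0.1  0.9 -0.7] grip 42.2
```

View pics/wheld2.png

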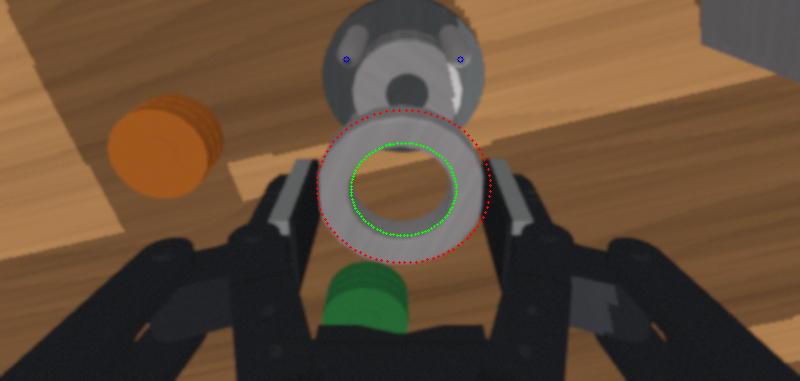

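Ring held level and centred (403,186); the predicted post tips match. Lower it.

{"fn": "apply_moves", "kwargs": {"targets": [[0.8,0.5,20,0,0,0,0.5],[0,0,20,0,0,0,0.5],[0,0,9,0,0,0,0.5],[0,0,5,0,0,0,0.5],[0,0,5,0,0,0,0.5],[0,0,5,0,0,0,0.5],[0,0,5,0,0,0,0.5],[0,0,5,0,0,0,0.5],[0,0,3,0,0,0,0.5],[0,0,1,0,0,0,0.5],[0,0,0,0,0,0,0.5]]}}

```text
time: 18.08
tool_pos: [534.5, 6.9, 44.1]
tcp_rot: [-180.0, -0.0, -15.2]
ft_force: [0.9, 0.2, -0.9]
finger_gap: 52.8
grip_force: 42.3
```

```bash
python3 - <<'E'
from h import *
s=state()
E
```

```text
t 18.07 tcp [534.5   6.9  44.1] [-1.7999e+02 -1.0000e-02 -1.5180e+01] gap 52.8 F [ 0.9  0.2 -0.9] grip 42.3
```

{"fn": "apply_moves", "kwargs": {"targets": [[0,0,1.5,0,0,0,0.5],[0,0,1,0,0,0,0.5],[0,0,0,0,0,0,0.5],[0,0,0,0,0,0,0.2],[0,0,0,0,0,0,0],[0,0,0,0,0,0,0],[0,0,0,0,0,0,0],[0,0,-25,0,0,0,0],[0,0,-45,0,0,0,0],[0,0,-35,0,0,0,0],[0,0,0,0,0,-0.1745,0],[0,0,0,0,0,-0.1745,0],[0,0,0,0,0,-0.1745,0],[0,0,0,0,0,-0.1745,0],[0,0,0,0,0,-0.1745,0],[0,0,0,0,0,-0.1745,0],[0,0,0,0,0,-0.1745,0],[0,0,0,0,0,-0.1745,0],[0,0,0,0,0,-0.1745,0],[0,0,0,0,0,0,0]]}}

```text
time: 20.58
tool_pos: [534.3, 6.9, 146.4]
tcp_rot: [-180.0, 0.0, 74.7]
ft_force: [-0.6, -0.5, 0.3]
finger_gap: 85.2
grip_force: 0.0
```

```bash
python3 - <<'E'
from h import *
s=state(); c=optics.get_calibration("wrist"); im=optics.snapshot("wrist")[:,:,::-1]
np.savez("wseat2.npz",K=c["camera_matrix"],T=c["pose"],im=im)
go([440.5,373.4,150],[180,0,74.8])
E
```

```text
t 20.57 tcp [534.3   6.9 146.4] [-179.99    0.     74.74] gap 85.2 F [-0.6 -0.5  0.3] grip 0.0
tool shift [ 328.4 -187.9   -3.5] turn [-0.0001  0.     -0.0038] rows>= 7.6
```

8 rows of (41, −23.5, 0).

{"fn": "apply_moves", "kwargs": {"targets": [[41,-23.5,0,0,0,0,0],[41,-23.5,0,0,0,0,0],[41,-23.5,0,0,0,0,0],[41,-23.5,0,0,0,0,0],[41,-23.5,0,0,0,0,0],[41,-23.5,0,0,0,0,0],[41,-23.5,0,0,0,0,0],[41,-23.5,0,0,0,0,0],[0,0,0,0,0,0,0],[0,0,0,0,0,0,0],[0,0,0,0,0,0,0]]}}

```text
time: 22.0
tool_pos: [439.3, 371.7, 146.4]
tcp_rot: [180.0, 0.0, 74.7]
ft_force: [-1.3, -0.4, -0.6]
finger_gap: 85.6
grip_force: 0.0
```

```bash
python3 - <<'E'
from h import *
s=state()
c,im,f=circ("wdisc",(440.5,373.4),8,28); print(f)
def dots(v,f,z,R,o,k,col=(0,0,255)):
    for t in np.linspace(0,6.28,60): q=(proj(c,[f[0]+R*np.cos(t),f[1]+R*np.sin(t),z])-o)*k; cv2.circle(v,(int(q[0]),int(q[1])),1,col,-1)
p=proj(c,[f[0],f[1],8]).astype(int); o=p-[65,65]
a=cv2.resize(im[o[1]:o[1]+130,o[0]:o[0]+130],(400,400),interpolation=cv2.INTER_CUBIC); dots(a,f,8,28,o,400/130); dots(a,f,24,10,o,400/130,(0,255,0))
d=np.load("wseat2.npz"); c2={"camera_matrix":d["K"],"pose":d["T"]}; p=proj(c2,[534.5,8.2,50]).astype(int); 
b=cv2.resize(d["im"][p[1]-65:p[1]+65,p[0]-65:p[0]+65],(400,400),interpolation=cv2.INTER_CUBIC)
cv2.imwrite("pics/wdisc.png",np.hstack([a,b]))
go([f[0],f[1],9.5],[180,0,74.8])
E
```

```text
t 22.0 tcp [439.3 371.7 146.4] [1.800e+02 2.000e-02 7.467e+01] gap 85.6 F [-1.3 -0.4 -0.6] grip 0.0
t 22.0 tcp [439.3 371.7 146.4] [1.800e+02 2.000e-02 7.467e+01] gap 85.6 F [-1.3 -0.4 -0.6] grip 0.0
(441.5, 376.4, 100.7)
tool shift [  5.1   0.8 137. ] turn [ 0.0001  0.0002 -0.0023] rows>= 2.7
```

View pics/wdisc.png

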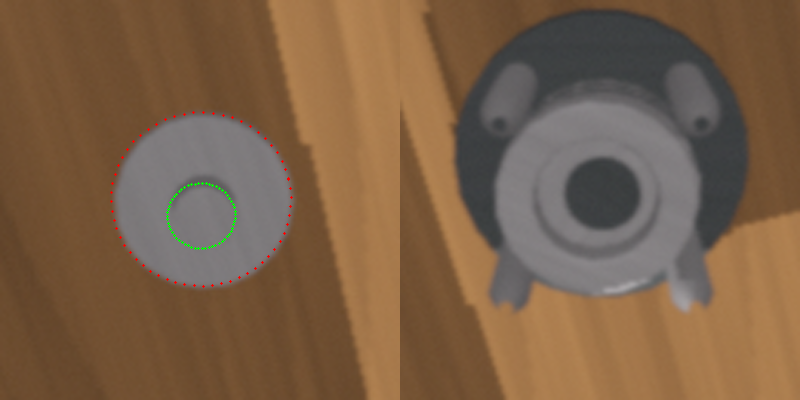

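Disc and boss match the overlays; the ring lies flat on the hub in the nest. Grip the boss.

{"fn": "apply_moves", "kwargs": {"targets": [[5,0.8,45,0,0,0,0],[0,0,45,0,0,0,0],[0,0,25,0,0,0,0.3],[0,0,14,0,0,0,0.3],[0,0,8,0,0,0,0.3],[0,0,0,0,0,0,0.5],[0,0,0,0,0,0,0.9],[0,0,0,0,0,0,0.9],[0,0,0,0,0,0,0.9],[0,0,0,0,0,0,0.9],[0,0,0,0,0,0,0.9],[0,0,0,0,0,0,0.9]], "force": 40}}

```text
time: 23.55
tool_pos: [441.8, 378.0, 11.0]
tcp_rot: [179.9, -0.1, 74.8]
ft_force: [-0.3, -0.6, 7.0]
finger_gap: 18.3
grip_force: 39.2
```

```bash
python3 - <<'E'
from h import *
s=state()
E
```

```text
t 23.55 tcp [441.8 378.   11. ] [ 1.7992e+02 -1.0000e-01  7.4810e+01] gap 18.3 F [-0.3 -0.6  7. ] grip 39.2
```

{"fn": "apply_moves", "kwargs": {"targets": [[0,0,-15,0,0,0,0.9],[0,0,-35,0,0,0,0.9],[0,0,-35,0,0,0,0.9],[0,0,-30,0,0,0,0.9],[-41.4,23.3,0,0,0,0,0.9],[-41.4,23.3,0,0,0,0,0.9],[-41.4,23.3,0,0,0,0,0.9],[-41.4,23.3,0,0,0,0,0.9],[-41.4,23.3,0,0,0,0,0.9],[-41.4,23.3,0,0,0,0,0.9],[-41.4,23.3,0,0,0,0,0.9],[-41.4,23.3,0,0,0,0,0.9],[0,0,0,0,0,0,0.9],[0,0,0,0,0,0,0.9],[0,0,0,0,0,0,0.9]]}}

```text
time: 25.42
tool_pos: [533.8, 10.0, 124.6]
tcp_rot: [-180.0, -0.0, 74.9]
ft_force: [-0.6, -0.4, -1.2]
finger_gap: 17.7
grip_force: 39.3
```

```bash
python3 - <<'E'
from h import *
s=state()["tool_pos"]; z=s[2]-3
c,im,f=circ("wheld3",s[:2],z,28); print(f)
R=Rot.from_euler('xyz',[180,0,74.8],degrees=True)
v=cv2.resize(im[140:],(800,int(244*1.5625)))
def pt(p): return (proj(c,p)-[0,140])*1.5625
for t in np.linspace(0,6.28,90):
    w=R.apply([-1.3+28*np.cos(t),28*np.sin(t),0]); q=pt([s[0]+w[0],s[1]+w[1],z]); cv2.circle(v,(int(q[0]),int(q[1])),1,(0,0,255),-1)
for dx,dy in [(25.1,25.1),(25.1,-25.1)]:
  w=R.apply([dx,dy,0]); q=pt([534.4+w[0],8.2+w[1],64]); cv2.circle(v,(int(q[0]),int(q[1])),3,(255,0,0),1)
cv2.imwrite("pics/wheld3.png",v)
E
```

```text
t 25.43 tcp [533.8  10.  124.6] [-1.7999e+02 -2.0000e-02  7.4880e+01] gap 17.7 F [-0.6 -0.4 -1.2] grip 39.3
t 25.43 tcp [533.8  10.  124.6] [-1.7999e+02 -2.0000e-02  7.4880e+01] gap 17.7 F [-0.6 -0.4 -1.2] grip 39.3
(np.float64(532.8), np.float64(9.0), 40.3)
```

View pics/wheld3.png

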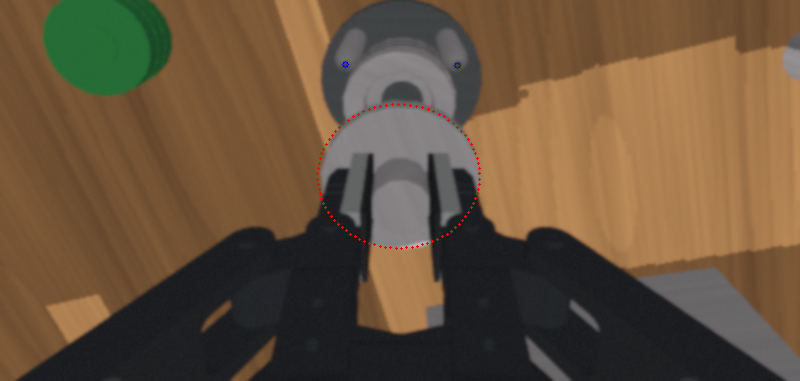

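Disc held level, overlay matches at (400,176). Lower it into the posts.

{"fn": "apply_moves", "kwargs": {"targets": [[-0.3,1,20,0,0,0,0.9],[0,0,20,0,0,0,0.9],[0,0,7,0,0,0,0.9],[0,0,3,0,0,0,0.9],[0,0,3,0,0,0,0.9],[0,0,3,0,0,0,0.9],[0,0,3,0,0,0,0.9],[0,0,2,0,0,0,0.9],[0,0,1,0,0,0,0.9],[0,0,0,0,0,0,0.9],[0,0,0,0,0,0,0.9]]}}

```text
time: 26.85
tool_pos: [534.7, 8.5, 62.4]
tcp_rot: [-180.0, -0.0, 74.8]
ft_force: [-1.2, 2.5, -1.1]
finger_gap: 17.5
grip_force: 39.4
```

```bash
python3 - <<'E'
from h import *
s=state()
E
```

```text
t 26.85 tcp [534.7   8.5  62.4] [-1.7997e+02 -1.0000e-02  7.4810e+01] gap 17.5 F [-1.2  2.5 -1.1] grip 39.4
```

{"fn": "apply_moves", "kwargs": {"targets": [[0,0,1,0,0,0,0.9],[0,0,0.7,0,0,0,0.9],[0,0,0,0,0,0,0.9],[0,0,0,0,0,0,0.9]]}}

```text
time: 27.35
tool_pos: [534.9, 8.5, 61.0]
tcp_rot: [-180.0, -0.0, 74.8]
ft_force: [-2.8, 4.3, 2.7]
finger_gap: 18.2
grip_force: 39.8
```

```bash
python3 - <<'E'
from h import *
s=state()
E
```

```text
t 27.35 tcp [534.9   8.5  61. ] [-1.7999e+02 -2.0000e-02  7.4810e+01] gap 18.2 F [-2.8  4.3  2.7] grip 39.8
```

{"fn": "apply_moves", "kwargs": {"targets": [[0,0,0,0,0,0,0.6],[0,0,0,0,0,0,0.5],[0,0,0,0,0,0,0.5],[0,0,-15,0,0,0,0.4],[0,0,-35,0,0,0,0.2],[0,0,-35,0,0,0,0],[0,0,0,0,0,0,0],[0,0,0,0,0,0,0],[0,0,0,0,0,0,0]]}}

```text
time: 28.48
tool_pos: [534.1, 8.4, 144.7]
tcp_rot: [-179.9, 0.0, 74.8]
ft_force: [1.0, -0.2, 0.2]
finger_gap: 85.2
grip_force: 0.0
```

```bash
python3 - <<'E'
from h import *
s=state()
c=optics.get_calibration("wrist"); im=optics.snapshot("wrist")[:,:,::-1].copy()
np.savez("wseat3.npz",K=c["camera_matrix"],T=c["pose"],im=im)
# where does the disc rim lie: brightness profile along tool +-y (between posts) at plane z=58
g=cv2.cvtColor(im,cv2.COLOR_BGR2GRAY).astype(np.float32)
R=Rot.from_euler('xyz',[180,0,74.8],degrees=True)
for nm,ax in (("toolY",[0,1,0]),("toolX",[1,0,0])):
    for sg in (1,-1):
        row=[]
        for q in np.arange(22,36,1):
            w=R.apply(np.array(ax)*q*sg); u=proj(c,[534.4+w[0],8.2+w[1],58]); row.append(int(cv2.remap(g,np.float32([[u[0]]]),np.float32([[u[1]]]),1)[0,0]))
        print(nm,sg,row)
t=optics.get_calibration("top"); im2=optics.snapshot("top")[:,:,::-1]; cv2.imwrite("top1raw.png",im2)
go([466,-252,180],[180,0,86])
E
```

```text
t 28.48 tcp [534.1   8.4 144.7] [-1.7989e+02  2.0000e-02  7.4800e+01] gap 85.2 F [ 1.  -0.2  0.2] grip 0.0
toolY 1 [124, 124, 125, 126, 127, 124, 102, 70, 62, 62, 60, 62, 65, 74]
toolY -1 [123, 123, 124, 123, 123, 112, 83, 65, 62, 61, 62, 63, 70, 94]
toolX 1 [125, 126, 126, 125, 119, 107, 114, 121, 107, 99, 90, 85, 81, 83]
toolX -1 [126, 126, 127, 135, 159, 179, 174, 148, 126, 123, 123, 123, 123, 123]
tool shift [-269.2    2.4  -35.2] turn [-0.002   0.0002 -0.1954] rows>= 5.4
```

{"fn": "apply_moves", "kwargs": {"targets": [[0,0,-20,0,0,-0.098,0],[0,0,-20,0,0,-0.098,0],[-44,-8.3,-5,0,0,0,0],[-44,-8.3,-5,0,0,0,0],[-44,-8.3,-5,0,0,0,0],[-44,-8.3,-5,0,0,0,0],[-44,-8.3,-5,0,0,0,0],[-44,-8.3,-5,0,0,0,0],[0,0,0,0,0,0,0],[0,0,0,0,0,0,0],[0,0,0,0,0,0,0]]}}

```text
time: 29.95
tool_pos: [467.1, -250.5, 215.3]
tcp_rot: [-180.0, -0.0, 86.1]
ft_force: [-0.0, 0.3, -0.6]
finger_gap: 85.7
grip_force: 0.0
```

```bash
python3 - <<'E'
from h import *
s=state()
c=optics.get_calibration("wrist"); im=optics.snapshot("wrist")[:,:,::-1].copy()
np.savez("wbar.npz",K=c["camera_matrix"],T=c["pose"],im=im)
g=cv2.cvtColor(im,cv2.COLOR_BGR2GRAY).astype(np.float32)
print("proj ends",proj(c,[468,-197.3,136]),proj(c,[461.5,-305.8,136]))
R=Rot.from_euler('xyz',s["tcp_rot"],degrees=True)
for dx in (60,50,40,20,0,-20,-40):
    row=[]
    for q in range(-24,25,2):
        w=R.apply([dx,q,0]); u=proj(c,[466+w[0],-252+w[1],136]); row.append(int(cv2.remap(g,np.float32([[u[0]]]),np.float32([[u[1]]]),1)[0,0]))
    print(dx,u,row)
E
```

```text
t 29.95 tcp [ 467.1 -250.5  215.3] [-1.7996e+02 -4.0000e-02  8.6100e+01] gap 85.7 F [-0.   0.3 -0.6] grip 0.0
proj ends [251.3 135.1] [252.9 266.4]
60 [287.1 127.7] [82, 80, 75, 73, 75, 78, 81, 81, 77, 78, 73, 61, 34, 42, 31, 24, 23, 23, 22, 21, 23, 22, 22, 21, 22]
50 [286.7 141.7] [82, 81, 76, 73, 72, 80, 81, 82, 78, 76, 75, 55, 39, 44, 30, 19, 89, 119, 118, 121, 120, 119, 52, 25, 35]
40 [286.2 155.3] [79, 83, 78, 73, 72, 76, 81, 82, 80, 78, 77, 50, 42, 41, 27, 24, 100, 121, 119, 120, 121, 115, 40, 25, 38]
20 [285.4 181.3] [76, 82, 82, 77, 74, 73, 79, 82, 81, 80, 76, 38, 41, 35, 24, 26, 76, 119, 116, 98, 100, 99, 88, 33, 61]
0 [284.6 205.9] [76, 79, 84, 82, 77, 77, 75, 75, 82, 80, 69, 32, 40, 31, 24, 36, 74, 92, 102, 97, 97, 96, 65, 32, 85]
-20 [283.8 229.3] [79, 77, 80, 85, 82, 78, 77, 79, 78, 77, 63, 34, 36, 29, 24, 54, 79, 82, 116, 117, 119, 79, 24, 33, 104]
-40 [283.1 251.5] [79, 80, 77, 78, 84, 82, 82, 81, 82, 79, 46, 33, 34, 28, 21, 66, 74, 55, 39, 26, 16, 19, 19, 20, 19]
```

{"fn": "apply_moves", "kwargs": {"targets": [[2.5,0.8,30,0,0,0.021,0.5],[0,0,30,0,0,0,0.5],[0,0,20,0,0,0,0.5],[0,0,11,0,0,0,0.5],[0,0,6,0,0,0,0.5],[0,0,0,0,0,0,0.5],[0,0,0,0,0,0,1],[0,0,0,0,0,0,1],[0,0,0,0,0,0,1],[0,0,0,0,0,0,1],[0,0,0,0,0,0,1]], "force": 50}}

```text
time: 31.38
tool_pos: [467.3, -249.4, 119.7]
tcp_rot: [-179.9, 0.0, 84.8]
ft_force: [-6.6, 1.4, 7.3]
finger_gap: 8.3
grip_force: 48.9
```

```bash
python3 - <<'E'
from h import *
s=state()
a=np.radians(8.9+np.arange(0,61,4)); y=-232.8*np.cos(a); z=232.8*np.sin(a)
print(np.c_[np.diff(y),-np.diff(z)].round(1).tolist())
E
```

```text
t 31.38 tcp [ 467.3 -249.4  119.7] [-1.7993e+02  2.0000e-02  8.4820e+01] gap 8.3 F [-6.6  1.4  7.3] grip 48.9
[[3.1, -16.0], [4.2, -15.7], [5.3, -15.4], [6.3, -15.0], [7.4, -14.5], [8.3, -13.9], [9.3, -13.3], [10.2, -12.6], [11.1, -11.9], [11.9, -11.1], [12.6, -10.2], [13.3, -9.3], [13.9, -8.4], [14.5, -7.4], [14.9, -6.4]]
```

Bar gripped. Lift along the arc, first half.

{"fn": "apply_moves", "kwargs": {"targets": [[1.5,-8,0,0,0,0,1]]}}

```text
time: 31.5
tool_pos: [467.3, -249.5, 122.0]
tcp_rot: [179.0, 0.3, 84.8]
ft_force: [52.1, -11.2, -13.5]
finger_gap: 7.8
grip_force: 49.6
```

I swapped axes in that row; undo it at once.

{"fn": "apply_moves", "kwargs": {"targets": [[-1.5,8,0,0,0,0,1],[0,0,0,0,0,0,1]]}}

```text
time: 31.75
tool_pos: [467.2, -249.4, 119.7]
tcp_rot: [-179.9, 0.0, 84.8]
ft_force: [-7.4, 2.0, 8.8]
finger_gap: 8.1
grip_force: 51.3
```

```bash
python3 - <<'E'
from h import *
s=state()
E
```

```text
t 31.75 tcp [ 467.2 -249.4  119.7] [-1.7989e+02  1.0000e-02  8.4830e+01] gap 8.1 F [-7.4  2.   8.8] grip 51.3
```

Restored without harm (peak ~52 N, finger contact). Now the arc in y and −z.

{"fn": "apply_moves", "kwargs": {"targets": [[0,3.1,-16,0,0,0,1],[0,4.2,-15.7,0,0,0,1],[0,5.3,-15.4,0,0,0,1],[0,0,0,0,0,0,1],[0,0,0,0,0,0,1]], "force": 60}}

```text
time: 32.38
tool_pos: [479.2, -250.5, 166.5]
tcp_rot: [-179.8, 0.0, 84.8]
ft_force: [-8.2, -1.8, -0.8]
finger_gap: 7.8
grip_force: 58.6
```

```bash
python3 - <<'E'
from h import *
s=state()
E
```

```text
t 32.38 tcp [ 479.2 -250.5  166.5] [-1.7982e+02  1.0000e-02  8.4810e+01] gap 7.8 F [-8.2 -1.8 -0.8] grip 58.6
```

{"fn": "apply_moves", "kwargs": {"targets": [[0,6.3,-15,0,0,0,1],[0,7.4,-14.5,0,0,0,1],[0,8.3,-13.9,0,0,0,1],[0,9.3,-13.3,0,0,0,1],[0,10.2,-12.6,0,0,0,1],[0,11.1,-11.9,0,0,0,1],[0,0,0,0,0,0,1]]}}

```text
time: 33.25
tool_pos: [532.0, -255.5, 250.6]
tcp_rot: [-179.9, 0.1, 84.8]
ft_force: [-17.2, 1.1, 10.8]
finger_gap: 7.8
grip_force: 60.6
```

```bash
python3 - <<'E'
from h import *
s=state()
E
```

```text
t 33.25 tcp [ 532.  -255.5  250.6] [-1.7992e+02  8.0000e-02  8.4800e+01] gap 7.8 F [-17.2   1.1  10.8] grip 60.6
```

{"fn": "apply_moves", "kwargs": {"targets": [[0,11.5,-12.1,0,0,0,1],[0,12,-10.7,0,0,0,1],[0,12.8,-9.8,0,0,0,1],[0,13.9,-8.9,0,0,0,1],[0,14.5,-7.4,0,0,0,1],[0,14.9,-6.4,0,0,0,1],[0,0,0,0,0,0,1],[0,0,0,0,0,0,1],[0,0,0,0,0,0,1],[0,0,0,0,0,0,1]]}}

```text
time: 34.5
tool_pos: [611.7, -263.1, 305.1]
tcp_rot: [179.9, 0.1, 84.8]
ft_force: [-5.6, -2.8, 6.5]
finger_gap: 7.5
grip_force: 61.0
```

```bash
python3 - <<'E'
from h import *
s=state(); p=s["tool_pos"]
d=(p[:2]-[467.2,-249.4])@[np.cos(np.radians(-5.2)),np.sin(np.radians(-5.2))]
print("s",d,"angle from s",np.degrees(np.arccos((230-d)/232.8))-8.9,"from z",np.degrees(np.arcsin((36+p[2]-119.7)/232.8))-8.9)
for n in ("scene","wrist","top"):
    c=optics.get_calibration(n); im=optics.snapshot(n)[:,:,::-1].copy(); np.savez("fin_"+n+".npz",K=c["camera_matrix"],T=c["pose"],im=im)
E
```

```text
t 34.5 tcp [ 611.7 -263.1  305.1] [1.7994e+02 1.0000e-01 8.4780e+01] gap 7.5 F [-5.6 -2.8  6.5] grip 61.0
s 145.10758960010918 angle from s 59.71345563966073 from z 63.067286076101574
```

```bash
python3 - <<'E'
from h import *
yaw=np.radians(-5.2); ex=np.array([np.cos(yaw),np.sin(yaw),0]); ey=np.array([-np.sin(yaw),np.cos(yaw),0]); ez=np.array([0,0,1.])
def P(H,th,l,n,y): u=-np.cos(th)*ex+np.sin(th)*ez; nn=np.sin(th)*ex+np.cos(th)*ez; return H+l*u+n*nn+y*ey
H0=np.array([467.2,-249.4,100])+230*ex
for name in ("scene","top"):
    d=np.load(f"fin_{name}.npz"); c={"camera_matrix":d["K"],"pose":d["T"]}
    g=cv2.GaussianBlur(cv2.cvtColor(d["im"],cv2.COLOR_BGR2GRAY).astype(np.float32),(0,0),1)
    G=np.stack([cv2.Sobel(g,cv2.CV_32F,1,0),cv2.Sobel(g,cv2.CV_32F,0,1)])
    K,T=d["K"],d["T"]
    def pr(X): q=(X-T[:3,3])@T[:3,:3]@K.T; return q[:,:2]/q[:,2:]
    res=[]
    for th in np.arange(54,67,1.):
      best=(-1,)
      for sy in range(-15,20,2):
       for sx in range(-6,7,3):
        H=H0+sy*ey+sx*ex; sc=[]
        for (l0,y0,l1,y1) in [(20,90,200,90),(20,-90,200,-90),(200,-90,200,90)]:
            t=np.linspace(0.02,.98,60)[:,None]
            a=P(H,np.radians(th),l0,8,y0);b=P(H,np.radians(th),l1,8,y1)
            q=pr(a*(1-t)+b*t).astype(np.float32); n=q[-1]-q[0]; n=np.array([-n[1],n[0]])/np.hypot(*n)
            gx=[cv2.remap(G[i],q[None,:,0],q[None,:,1],1)[0] for i in (0,1)]
            sc.append(np.median(abs(gx[0]*n[0]+gx[1]*n[1])))
        v=np.sum(np.minimum(sc,150))
        if v>best[0]: best=(round(float(v),1),sy,sx,np.round(sc))
      res.append((th,)+best)
    print(name); [print(*x) for x in res]
E
```

```text
scene
54.0 319.6 -5 -3 [ 74.  96. 204.]
55.0 339.9 -3 0 [ 80. 110. 218.]
56.0 354.4 -3 -3 [ 83. 121. 196.]
57.0 372.7 -3 -3 [ 84. 139. 196.]
58.0 365.1 -1 0 [ 76. 139. 220.]
59.0 371.2 -1 -3 [ 71. 152. 205.]
60.0 370.5 1 -3 [ 71. 159. 210.]
61.0 359.9 1 -3 [ 66. 144. 219.]
62.0 364.8 3 -3 [ 72. 143. 230.]
63.0 339.9 3 -6 [ 66. 124. 180.]
64.0 326.5 3 -6 [ 80.  97. 202.]
65.0 290.0 5 -6 [ 43.  97. 222.]
66.0 268.5 5 -6 [ 53.  66. 226.]
top
54.0 220.0 1 6 [223.  60.  10.]
55.0 232.2 -1 6 [234.  56.  27.]
56.0 235.0 3 3 [173.  60.  25.]
57.0 298.6 3 6 [260.  62.  87.]
58.0 365.0 5 6 [219.  65. 196.]
59.0 360.4 5 3 [226.  60. 198.]
60.0 356.1 5 0 [226.  56. 201.]
61.0 353.6 5 -3 [217.  54. 203.]
62.0 351.6 5 -6 [204.  52. 199.]
63.0 339.7 -1 -6 [176.  46. 144.]
64.0 259.8 7 -3 [235.  59.  50.]
65.0 252.9 11 -3 [166.  54.  49.]
66.0 249.2 11 -6 [174.  51.  48.]
```

{"fn": "apply_moves", "kwargs": {"targets": [[0,0.8,0,0,0,0,1],[0,0,0,0,0,0,1],[0,0,0,0,0,0,1],[0,0,0,0,0,0,1],[0,0,0,0,0,0,1],[0,0,0,0,0,0,1]]}}

```text
time: 35.4
tool_pos: [612.3, -263.1, 305.3]
tcp_rot: [179.9, 0.1, 84.8]
ft_force: [-6.5, -3.2, 7.2]
finger_gap: 7.6
grip_force: 61.1
```

```bash
python3 - <<'E'
from h import *
s=state(); print(abs(s["qd"]).max()); print(r.hand_in())
E
```

```text
t 35.4 tcp [ 612.3 -263.1  305.3] [1.7994e+02 1.1000e-01 8.4770e+01] gap 7.6 F [-6.5 -3.2  7.2] grip 61.1
0.06603846957131995
the job is handed in; nothing more can be done
None
```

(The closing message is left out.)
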